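# Clip the torch onto the lure box divider

## Robot

A 6-joint arm with a two-finger parallel gripper is mounted at the origin on the work surface. World frame = base frame: x ahead of the robot, y to its left, z up, the work surface at z = 0. Lengths are in m, angles in rad, forces in N, time in s.
With the tool pointing down it reaches from about 0.375 to 0.9 m from the base axis. Payload 3.1 kg.
Tool frame: the origin (TCP) lies midway between the tips of the shut fingers; the grasp point (between the pads) lies 19 mm behind it; z points along the fingers, y is the line along which they close (so a half turn about z gives the same grasp; the last joint's range is limited). The gripper opens to 87 mm and grips with 3 to 60 N. Pads are 19 mm wide; open, the fingers measure 117 mm over their backs; the gripper's body (75 mm by 190 mm) begins 51 mm behind the grasp point.
Start: joints at [-1.514, 0.527, 1.433, -0, 1.181, -0.178], TCP at [0.145, -0.608, 0.2] pointing down, gripper open.
Joint ranges: [-3.08, 3.08], [-0.75, 2.2], [0.22, 2.44], [-1.43, 4.57], [0, 2.65], [-2.85, 2.85]. Speed limits (rad/s): [2.79, 2.79, 3.14, 3.14, 3.14, 3.14].

## Interface

Orientations are given as a unit quaternion [x, y, z, w].
In Python, from rig import robot gives the robot as it stands.
- The arm moves only by the shell command python3 -m jog 'ROWS' [FORCE]. ROWS is a JSON object of lists of equal length, an entry for each row: "dp": the shift along the tool's x, y, z in mm, a list of three; "delta_rot": the turn, a rotation vector about the tool's x, y, z in rad, a list of three; "gripper": the opening, from -1 (shut) to 1 (fully open). A call has 1 to 12 rows; each row is the pose to reach, as a shift and turn from the pose commanded when the call began, along the tool's axes at that moment; what a row does not reach only later rows make up. A row lasts 1/10 s, in which the tool goes at most 50 mm and 8.59 degrees, less where a joint would pass 70% of its speed; a pose out of reach is approached as far as the arm can. A call with a gripper value outside its range is refused whole. The fingers move at their own pace and stop on an object; FORCE is the grip in N (left out, the last holds). Time passes only in rows, so rows that repeat a pose let the fingers close. It gives the time, the measured TCP pose, the force, the opening and the grip force at its end, in the units of the state.
- robot.get_obs(): the state, without advancing time (a new reading comes with each control period).
- robot.camera(name): name is "scene" or "top"; returns the picture (400x640x3 uint8, red, green, blue); there is no depth.
- robot.camera_model(name): a dict with "fx", "fy", "cx", "cy" (pixels), "xyz" and "orientation" of the camera in the world. Camera axes: x right, y down, z forward; pixel columns grow to the right and rows downward; lengths in m; the calibration is good to about 2 mm. A picture is of the moment at which its call begins. camera_model takes no time and is no camera call.
- robot.hand_in(): hands the job in; it is judged then, once.
Trained networks look in the newest picture that a camera, given by its name, has taken for a name from the list of things; names that differ only in an ending like _2 or _b are one class to them, and where a whole thing is asked for, a point or a joint stands for the part that bears it (a point fixed in the world has none). Each returns a list of dicts, best first, with "score" (0 to 1); they miss things now and then, are a little off and sometimes report something else, mostly with a low value. They report only what shows in the picture. A call takes as long as a camera call. They do not tell look-alikes from the thing itself.
- robot.search_frame(name, camera): "rect" ([left, top, right, bottom] in pixels, round what is visible of it).
The state is a dict: "time": time; "q": joint angles; "joint_velocities": joint speeds; "joint_torque": joint torques, N m; "position": TCP position; "tool_rot": TCP orientation; "ft_force": force on the tool from outside, world axes, zero at the start; "moment": the same for the moment, N m; "grip_width": finger opening in m; "grip_force": force on a finger pad.
Only numpy, scipy, OpenCV 4.12 (cv2) and the standard library are available. Lean on these libraries where they do the work, as an engineer would, in place of code of your own. Each camera call takes 0.05 s, during which the arm holds its last target. There are 200 camera calls.

## Task

Rig a light for the lure box: lift the top tray off the box, keeping it level, and set it down flat on the middle of the rubber mat. Then clip the clip-on torch well down onto the divider inside the box, near the middle of the divider's length, so that it sits there upright with one jaw on each side. Leave the bucket, the club and the tube alone.

Things in the scene. Friction and masses are not known exactly. Their poses are not given: they have to be found in the camera images.
- box: Grey plastic open lure box, fixed, 200 mm (x) by 150 mm (y), 83 mm high, walls 5 mm. Origin: centre of its underside. An upright divider 8 mm thick runs the whole inner length along x at y = 0, top edge 71 mm above the worktop (12 mm below the rim), with a 66 mm wide compartment on either side, floor at 5 mm. At the start the tray covers it.
- divider_mid (a point): Middle of the divider's top edge, 71 mm above the box's origin; axes as the box's (x along the divider, y across it, z up).
- tray: Grey plastic upper tray, loose, about 0.3 kg, nested in the box mouth: pan 180 (x) by 130 (y) mm, 36 mm high, with a 200 x 150 mm flange whose underside, 8 mm above the tray's bottom, rests on the box rim (5 mm play all round). Origin: centre of its underside. A bar handle along x spans its middle.
- tray_grip (a point): Centre of the tray's handle bar, 62 mm above the tray's underside; the bar is 100 mm long (tray x), 14 mm wide (tray y), 12 mm high, carried by a post 10 mm thick at x = -42 and +42 mm; free below between the posts.
- mat: Black rubber mat, fixed, 235 mm (its x) by 185 mm (its y), 4 mm thick, lying to one side of the box. Origin: centre of its underside.
- torch: Black clip-on torch, loose, 0.16 kg, standing jaws down: a sprung clamp like a big clothes peg, 36 mm wide, whose hinge pin is a 118 mm torch barrel along x (28 mm head at +x) 62.5 mm above the origin. Two tails end 55 mm above the hinge. Origin: centre of the underside. This body is the barrel with the -y tail and jaw: it tilts up to 0.2 rad about x as the clamp opens.
- torch_tails (a point): Grip point midway between the tails, 38 mm above the hinge axis, 100.5 mm above the torch's origin; axes as the torch's. There the tails are 52 mm over their outer faces (58 mm at their ends); squeezed along y with about 10 N to 36 mm, they open the jaws fully.
- torch_tip_a (a point): Lower edge of the gripping face of the -y jaw, on the torch body, 48 mm below the hinge axis. Below it the jaw flares outward to a lip 62 mm below the hinge. Fully open, these edges are 23 mm apart, the lips 47 mm inside, 56 mm outside.
- torch_tip_b (a point): The same edge of the +y jaw, on the moving half.
- torch_jaw (a joint): Opening angle of the clamp: 0 shut (gripping faces 4 mm apart), about 0.08 when clipped on the 8 mm divider, 0.40 fully open.
- bucket: Bystander: stainless steel lure bucket with swing handle, 145 mm diameter, 135 mm high, empty. Origin: centre of its underside.
- priest: Bystander: turned wooden priest club lying along its y, 220 mm long, 36 mm thick. Origin: on the worktop under its middle.
- tube: Bystander: blue plastic tackle tube lying along its y, 170 mm long, 40 mm thick. Origin: on the worktop under its middle.
There are look-alikes about, which are no part of the job. Leave any red look-alike of the tray alone.

How it is judged:
On the way, in this order (a step that is already met when the one before it is completed fails the run):
1. the tray stands flat on the middle of the mat and is let go (horizontal distance between tray and mat below 0.04 m and height (world z) of tray below 0.009 m and angle between tray's own z axis and vertical below 0.08 rad and linear speed of tray below 0.02 m/s and contact force between the fingers and tray below 0.05 N), for 0.2 s.
2. the torch is clipped on the divider, one jaw on each side, and let go (((y of torch_tip_a in the frame of divider_mid below -0.001 m and y of torch_tip_b in the frame of divider_mid above 0.001 m) or (y of torch_tip_a in the frame of divider_mid above 0.001 m and y of torch_tip_b in the frame of divider_mid below -0.001 m)) and z of each of torch_tip_a, torch_tip_b in the frame of divider_mid below -0.012 m and x of torch_tails in the frame of divider_mid between -0.035 and 0.035 m and value of joint torch_jaw between 0.035 and 0.2 rad and contact force between torch and box above 1 N and contact force between the fingers and torch below 0.05 N), for 0.2 s.
At the end, for the whole second after the job is handed in: Tray flat on the mat, centre within 40 mm of the mat's. Torch at rest, clipped on the divider: a jaw on each side, both gripping faces reaching at least 12 mm below its top edge, within 35 mm of its middle along it, jaw angle 0.035 to 0.2, upright within 0.25 rad. All let go (horizontal distance between tray and mat below 0.04 m and height (world z) of tray below 0.009 m and angle between tray's own z axis and vertical below 0.08 rad and ((y of torch_tip_a in the frame of divider_mid below -0.001 m and y of torch_tip_b in the frame of divider_mid above 0.001 m) or (y of torch_tip_a in the frame of divider_mid above 0.001 m and y of torch_tip_b in the frame of divider_mid below -0.001 m)) and z of each of torch_tip_a, torch_tip_b in the frame of divider_mid below -0.012 m and x of torch_tails in the frame of divider_mid between -0.035 and 0.035 m and value of joint torch_jaw between 0.035 and 0.2 rad and contact force between torch and box above 1 N and angle between torch's own z axis and vertical below 0.25 rad and linear speed of each of torch, tray below 0.02 m/s); the robot touches nothing.
It fails at once if the tray is tipped (more than 0.45 rad) (angle between tray's own z axis and vertical above 0.45 rad).
It fails at once if the bucket, the club or the tube is moved by more than 30 mm (distance of any of bucket, priest, tube from where it was at the start of the episode above 0.03 m).
It also fails if it takes over 67 s, if anything falls off the work surface, if the arm or the gripper's body presses on something with over 40 N, if the wrist force passes 120 N, or if a joint passes its speed limit or range.

## Working session

There is one attempt and no reset: what is moved stays moved. The work goes in short steps, Python scripts to look and compute and a shell command to move; the robot and the scene stay as the last step left them, time stands still between calls to the robot, and variables do not carry over. Pictures are saved under pics/ and viewed, at most 10 in all, crops included, and the job is handed in when it is done.

```bash
mkdir -p pics; ls; cat > h.py <<'E'
import numpy as np, cv2
from scipy.spatial.transform import Rotation as R
from rig import robot
def snap(c,f=None):
    im=robot.camera(c)
    if f: cv2.imwrite('pics/'+f,im[:,:,::-1])
    return im
def cam(c):
    m=robot.camera_model(c); o=m['orientation']
    Rm=R.from_quat(o).as_matrix() if np.size(o)==4 else np.array(o)
    return m,Rm,np.array(m['xyz'])
def ray(c,u,v,z):
    m,Rm,p=cam(c); d=Rm@np.array([(u-m['cx'])/m['fx'],(v-m['cy'])/m['fy'],1])
    return p+d*(z-p[2])/d[2]
def proj(c,P):
    m,Rm,p=cam(c); q=(np.atleast_2d(P)-p)@Rm
    return np.c_[q[:,0]/q[:,2]*m['fx']+m['cx'],q[:,1]/q[:,2]*m['fy']+m['cy']]
E
python3 - <<'E'
from h import *
for c in ('scene','top'):
    snap(c,c+'0.png'); m=robot.camera_model(c); print(c,m)
    for n in ('box','tray','mat','torch','bucket','priest','tube'):
        print(n,[(np.round(d['rect']).astype(int).tolist(),round(d['score'],2)) for d in robot.search_frame(n,c)[:4]])
o=robot.get_obs();print(o['time'],o['position'],o['tool_rot'])
E
```

```text
pics
scene {'fx': 511.07391160388846, 'fy': 511.07391160388846, 'cx': 317.7735188529416, 'cy': 205.52501129542398, 'xyz': array([1.36058918, 0.24487715, 1.54806591]), 'orientation': array([ 0.61598905,  0.7389922 , -0.20858   , -0.17590451])}
box [([260, 208, 324, 265], 0.61), ([210, 171, 233, 198], 0.48)]
tray [([200, 119, 261, 163], 0.7), ([259, 186, 322, 247], 0.67)]
mat [([338, 195, 396, 258], 0.67)]
torch [([212, 171, 227, 200], 0.89)]
bucket [([400, 235, 446, 288], 0.86)]
priest []
tube [([174, 250, 229, 265], 0.92)]
top {'fx': 433.6546582255092, 'fy': 433.6546582255092, 'cx': 321.2635138350891, 'cy': 198.47985743677063, 'xyz': array([0.38808299, 0.06775922, 1.24384542]), 'orientation': array([-0.69959092,  0.71304426, -0.03287359,  0.03255384])}
box [([335, 222, 342, 223], 0.62)]
tray [([423, 272, 497, 308], 0.96), ([310, 143, 377, 226], 0.82)]
mat [([217, 174, 282, 253], 0.58)]
torch []
bucket [([267, 95, 341, 122], 0.32)]
priest [([267, 95, 338, 122], 0.88)]
tube [([403, 117, 469, 145], 0.57)]
0.8 [ 0.14544414 -0.60781155  0.20019098] [9.93116563e-01 1.17130233e-01 2.19359381e-06 2.55138237e-05]
```

View pics/top0.png

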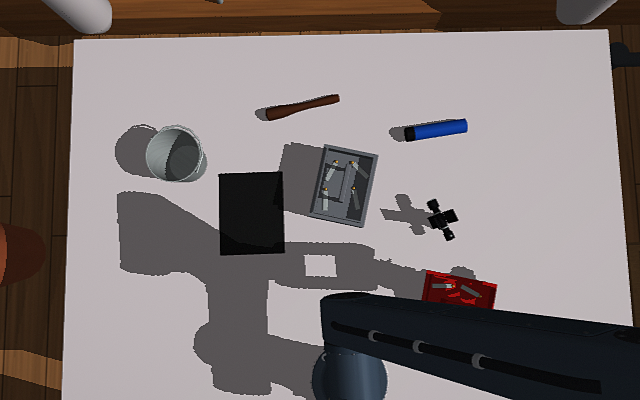

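View pics/scene0.png

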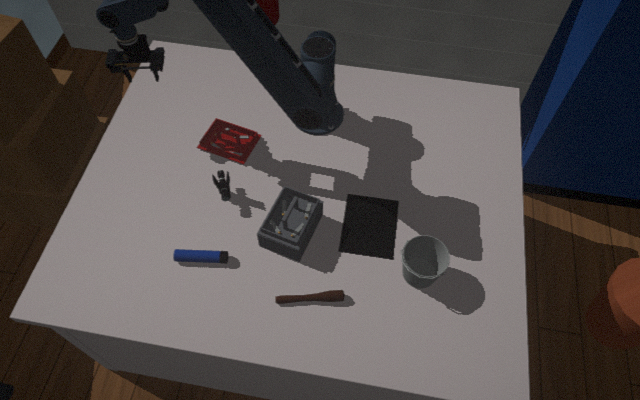

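The top view shows the grey tray in its box at about (344,186), the mat at (251,213) and the torch at (441,219). The red look-alike is at (459,289), and the bucket is beside the mat. The scene view agrees: torch at (222,186), grey tray at (290,217).

```bash
python3 - <<'E'
from h import *
t=cv2.imread('pics/top0.png');s=cv2.imread('pics/scene0.png')
C=np.zeros((600,800,3),np.uint8)
up=lambda im,x,y,w,h,k:cv2.resize(im[y:y+h,x:x+w],None,fx=k,fy=k,interpolation=cv2.INTER_CUBIC)
C[:500,:400]=up(t,300,135,80,100,5); C[:300,400:]=up(t,420,190,50,37,8)[:300,:400] if 0 else cv2.resize(t[190:250,416:476],(400,300)) if 0 else np.pad(up(t,416,194,50,50,6),((0,0),(0,100),(0,0)))
C[300:600,400:]=np.pad(up(s,200,160,50,50,6),((0,0),(0,100),(0,0)))
cv2.imwrite('pics/c1.png',C)
# mat
b=(t.max(2)<40).astype(np.uint8); b[:, :205]=0;b[:,296:]=0;b[:160]=0;b[262:]=0
n,l,st,ce=cv2.connectedComponentsWithStats(b);i=1+st[1:,4].argmax()
r=cv2.minAreaRect(np.argwhere(l==i)[:,::-1].astype(np.float32)); print('mat px',r,st[i])
pts=np.array([ray('top',*p,.004)[:2] for p in cv2.boxPoints(r)]);print(pts,pts.mean(0))
for z in (.087,.1,.111): print(z,[ray('top',*p,z)[:2].round(4) for p in ((323,144),(377,154),(363,227),(309,217))])
for n in ('tray_grip','torch_tails'):
  pass
E
```

```text
mat px ((251.0227813720703, 212.81881713867188), (82.05168151855469, 64.30852508544922), 88.40885925292969) [ 219  171   66   84 5231]
[[0.58360561 0.36355192]
 [0.58527034 0.17789829]
 [0.34995996 0.17394048]
 [0.34839816 0.35637389]] [0.46680852 0.26794114]
0.087 [array([0.6437, 0.0587]), array([ 0.6134, -0.0868]), array([ 0.4171, -0.0435]), array([0.4465, 0.0999])]
0.1 [array([0.6408, 0.0588]), array([ 0.6109, -0.0851]), array([ 0.4168, -0.0422]), array([0.4458, 0.0995])]
0.111 [array([0.6384, 0.0589]), array([ 0.6087, -0.0836]), array([ 0.4165, -0.0411]), array([0.4452, 0.0992])]
```

View pics/c1.png

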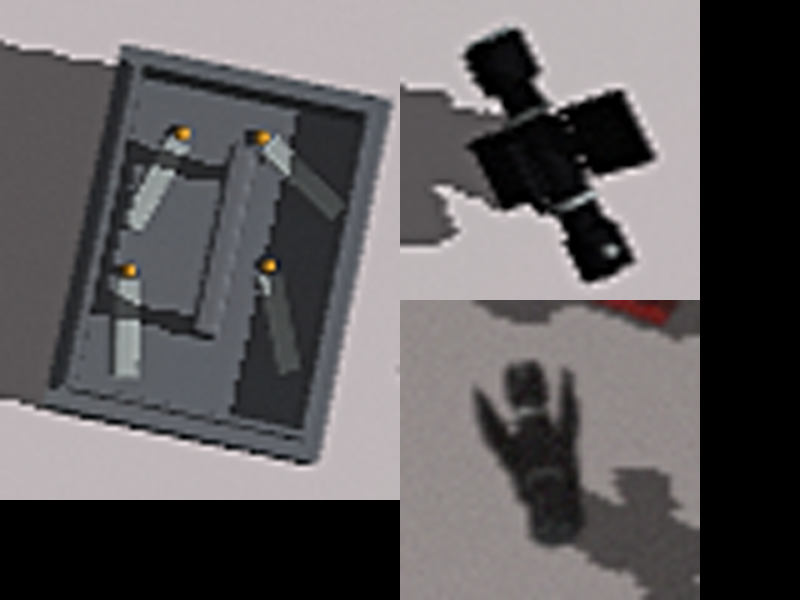

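```bash
cat >> h.py <<'E'
def go(x,y,z,psi):
    "shift in tool axes (mm) and z turn to reach TCP x,y,z, tool yaw psi (mod pi)"
    o=robot.get_obs(); Rm=R.from_quat(o['tool_rot'])
    d=Rm.inv().apply(np.array([x,y,z])-o['position'])*1000
    T=R.from_euler('z',psi)*R.from_euler('x',np.pi)
    for k in (0,np.pi):
        print('dp',d.round(1),'rot',(Rm.inv()*(R.from_euler('z',k)*T)).as_rotvec().round(3))
    print('t',o['time'],'q6',o['q'][5].round(3))
E
python3 - <<'E'
from h import *
print('bar',ray('top',344.8,182.6,.143))
print('bucket top',ray('top',178,153,.135))
r=[400,235,446,288]; print('bucket scene base',ray('scene',422,272,.0)) 
print('torch tail R',ray('top',455.7,214.3,.1175),'hinge',ray('top',433.2,204.3,.0625),ray('top',450.2,235.3,.0625))
go(.530,.007,.25,-.205)
E
```

```text
bar [0.52990271 0.00531325 0.143     ]
bucket top [0.61652974 0.43552136 0.135     ]
bucket scene base [ 6.11423052e-01  4.62417471e-01 -2.22044605e-16]
torch tail R [ 0.44467453 -0.28234568  0.1175    ] hinge [ 0.47593546 -0.23929067  0.0625    ] [ 0.39071504 -0.28179889  0.0625    ]
dp [ 517.  -508.5  -49.8] rot [ 0.   -0.    0.44]
dp [ 517.  -508.5  -49.8] rot [ 0.     0.    -2.702]
t 0.8 q6 -0.178
```

```bash
python3 -m jog '{"dp":[[0,0,-50],[517,-508,-50],[517,-508,-50],[517,-508,-50],[517,-508,-50],[517,-508,-50],[517,-508,-50],[517,-508,-50],[517,-508,-50],[517,-508,-50],[517,-508,-50],[517,-508,-50]],"delta_rot":[[0,0,0],[0,0,0.44],[0,0,0.44],[0,0,0.44],[0,0,0.44],[0,0,0.44],[0,0,0.44],[0,0,0.44],[0,0,0.44],[0,0,0.44],[0,0,0.44],[0,0,0.44]],"gripper":[1,1,1,1,1,1,1,1,1,1,1,1]}' 30; python3 -c "
from h import *
go(.530,.006,.118,-.205)"
```

```text
time: 2.0
position: [0.4382, -0.1399, 0.2506]
tool_rot: [0.995, -0.103, 0.001, 0.0]
ft_force: [0.3, -0.9, 0.7]
grip_width: 0.0871
grip_force: 0.0
dp [  60.  -161.6  132.5] rot [ 0.    -0.001 -0.   ]
dp [  60.  -161.6  132.5] rot [-2.000e-03 -1.000e-03  3.141e+00]
t 2.0 q6 1.224
```

```bash
python3 -m jog '{"dp":[[60,-162,20],[60,-162,20],[60,-162,20],[60,-162,20],[60,-162,60],[60,-162,100],[60,-162,132],[60,-162,132],[60,-162,132],[60,-162,132],[60,-162,132],[60,-162,132]],"delta_rot":[[0,0,0],[0,0,0],[0,0,0],[0,0,0],[0,0,0],[0,0,0],[0,0,0],[0,0,0],[0,0,0],[0,0,0],[0,0,0],[0,0,0]],"gripper":[1,1,1,1,1,1,1,1,-1,-1,-1,-1]}' 30; python3 - <<'E'
from h import *
go(.530,.006,.118,-.205)
snap('scene');im=snap('scene')
cv2.imwrite('pics/g1.png',cv2.resize(im[130:290,200:400,::-1],None,fx=3,fy=3))
E
```

```text
time: 3.2
position: [0.5301, 0.0044, 0.1197]
tool_rot: [0.995, -0.102, 0.002, 0.0]
ft_force: [0.1, 1.1, -1.2]
grip_width: 0.0628
grip_force: 0.0
dp [-0.4 -1.5  1.7] rot [-0.    -0.003 -0.   ]
dp [-0.4 -1.5  1.7] rot [-0.005  0.     3.141]
t 3.2 q6 1.574
```

View pics/g1.png

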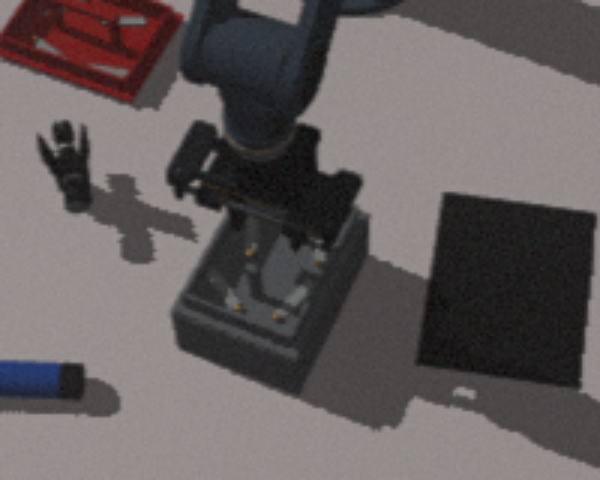

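The gripper straddles the handle bar from above (about (275,240) in the crop) with one finger on each side, so I'll finish closing.

```bash
python3 -m jog '{"dp":[[0,0,0],[0,0,0],[0,0,0],[0,0,0],[0,0,0],[0,0,0],[0,0,0],[0,0,0],[0,0,0],[0,0,0]],"delta_rot":[[0,0,0],[0,0,0],[0,0,0],[0,0,0],[0,0,0],[0,0,0],[0,0,0],[0,0,0],[0,0,0],[0,0,0]],"gripper":[-1,-1,-1,-1,-1,-1,-1,-1,-1,-1]}' 40
```

```text
time: 4.3
position: [0.5289, 0.0047, 0.1181]
tool_rot: [0.995, -0.102, -0.0, 0.0]
ft_force: [0.4, 0.6, -1.0]
grip_width: 0.0126
grip_force: 40.0
```

```bash
python3 -m jog '{"dp":[[0,0,-8],[0,0,-16],[0,0,-30],[0,0,-50],[0,0,-70],[0,0,-90],[0,0,-90],[0,0,-90]],"delta_rot":[[0,0,0],[0,0,0],[0,0,0],[0,0,0],[0,0,0],[0,0,0],[0,0,0],[0,0,0]],"gripper":[-1,-1,-1,-1,-1,-1,-1,-1]}' 40; python3 - <<'E'
from h import *
go(.462,.262,.208,-.1)
im=snap('scene')
cv2.imwrite('pics/g2.png',cv2.resize(im[110:290,190:410,::-1],None,fx=3,fy=3))
E
```

```text
time: 5.1
position: [0.5289, 0.0046, 0.2084]
tool_rot: [0.995, -0.102, 0.0, 0.0]
ft_force: [0.2, -0.2, -3.7]
grip_width: 0.0126
grip_force: 40.0
dp [-117.9 -238.4    0.3] rot [ 0.    -0.001 -0.105]
dp [-117.9 -238.4    0.3] rot [-1.000e-03 -0.000e+00  3.036e+00]
t 5.1 q6 1.573
```

View pics/g2.png

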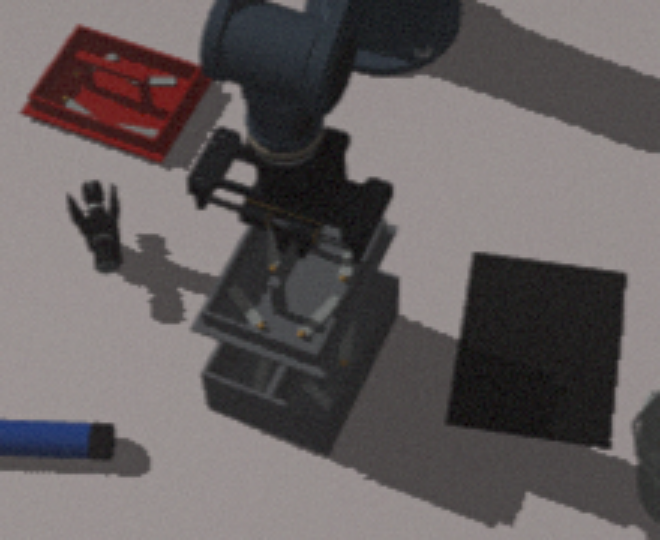

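The tray hangs level above the box, with the divider visible inside at crop (270,370). Next I move it over the mat.

```bash
python3 -m jog '{"dp":[[-18,-38,0],[-38,-78,0],[-58,-118,0],[-78,-158,0],[-98,-198,0],[-118,-238,0],[-118,-238,0],[-118,-238,40],[-118,-238,80],[-118,-238,120],[-118,-238,145],[-118,-238,152]],"delta_rot":[[0,0,0],[0,0,-0.05],[0,0,-0.1],[0,0,-0.1],[0,0,-0.1],[0,0,-0.1],[0,0,-0.1],[0,0,-0.1],[0,0,-0.1],[0,0,-0.1],[0,0,-0.1],[0,0,-0.1]],"gripper":[-1,-1,-1,-1,-1,-1,-1,-1,-1,-1,-1,-1]}' 40
python3 -m jog '{"dp":[[0,0,2],[0,0,4],[0,0,6],[0,0,8],[0,0,9],[0,0,9]],"delta_rot":[[0,0,0],[0,0,0],[0,0,0],[0,0,0],[0,0,0],[0,0,0]],"gripper":[-1,-1,-1,-1,-1,-1]}' 40
```

```text
time: 6.35
position: [0.459, 0.2601, 0.0524]
tool_rot: [0.999, -0.053, -0.004, 0.002]
ft_force: [-0.6, 0.1, -2.7]
grip_width: 0.0126
grip_force: 40.0
time: 6.95
position: [0.4622, 0.2619, 0.0475]
tool_rot: [0.999, -0.053, 0.0, -0.0]
ft_force: [0.3, -0.6, -2.5]
grip_width: 0.0129
grip_force: 40.0
```

```bash
python3 -m jog '{"dp":[[0,0,1],[0,0,2],[0,0,2]],"delta_rot":[[0,0,0],[0,0,0],[0,0,0]],"gripper":[-1,-1,-1]}' 40
```

```text
time: 7.25
position: [0.4623, 0.2619, 0.047]
tool_rot: [0.999, -0.052, 0.001, -0.0]
ft_force: [-3.1, -0.6, 10.4]
grip_width: 0.0126
grip_force: 40.0
```

Contact. Release and withdraw.

```bash
python3 -m jog '{"dp":[[0,0,-1],[0,0,-1],[0,0,-1],[0,0,-1],[0,0,-1],[0,0,-1],[0,0,-1],[0,0,-20],[0,0,-60],[0,0,-110],[0,0,-160],[0,0,-170]],"delta_rot":[[0,0,0],[0,0,0],[0,0,0],[0,0,0],[0,0,0],[0,0,0],[0,0,0],[0,0,0],[0,0,0],[0,0,0],[0,0,0],[0,0,0]],"gripper":[1,1,1,1,1,1,1,1,1,1,1,1]}'
python3 - <<'E'
from h import *
t=snap('top','t2.png');s=snap('scene')
up=lambda im,x,y,w,h,k:cv2.resize(im[y:y+h,x:x+w],None,fx=k,fy=k,interpolation=cv2.INTER_CUBIC)
C=np.zeros((600,800,3),np.uint8)
C[:400,:400]=up(t,300,140,80,80,5); C[:400,400:]=up(s,250,185,80,80,5)
C[400:,:400]=up(t,200,150,200,100,2);C[400:,400:]=up(s,200,130,200,100,2) 
cv2.imwrite('pics/c2.png',C[:,:,::-1])
E
```

```text
time: 8.45
position: [0.4657, 0.2631, 0.2211]
tool_rot: [0.999, -0.052, 0.006, -0.002]
ft_force: [0.7, 0.6, -0.9]
grip_width: 0.0867
grip_force: 0.0
```

View pics/c2.png

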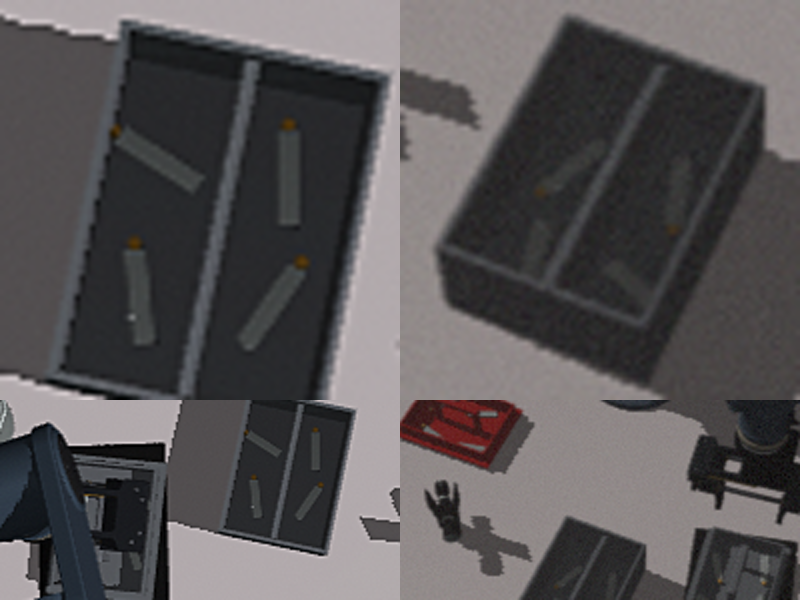

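The tray sits on the mat. The box is open and its divider shows clearly: top px (350.2,152.4)–(338,218), scene px (302,198.6)–(280,242.6).

```bash
python3 - <<'E'
from h import *
for c,a,b in (('top',(350.2,152.4),(338,218)),('scene',(302,198.6),(280,242.6))):
    A,B=ray(c,*a,.071),ray(c,*b,.071); d=A-B; print(c,A,B,(A+B)/2,np.linalg.norm(d),np.arctan2(d[1],d[0]))
# torch silhouette fit
def hull(P): return P
def model(x,y,yaw,s):
    def bx(x0,x1,pts): return np.array([[xx*s if s else xx,p[0],p[1]] for xx in (x0,x1) for p in pts])
    th=np.linspace(0,2*np.pi,12)
    parts=[bx(-.059,.059,[(.010*np.cos(t),.0625+.010*np.sin(t)) for t in th]),
           bx(.031,.059,[(.014*np.cos(t),.0625+.014*np.sin(t)) for t in th])]
    for k in (1,-1):
        parts.append(bx(-.018,.018,[(k*.029,.1175),(k*.025,.1175),(k*.012,.0625),(k*.005,.0625)]))
        parts.append(bx(-.018,.018,[(k*.002,.0145),(k*.012,.0625),(k*.010,.0145),(k*.002,.0625),(k*.014,0.),(k*.019,0.)]))
    Rz=R.from_euler('z',yaw)
    return [Rz.apply(p)+[x,y,0] for p in parts]
im={'top':cv2.imread('pics/top0.png'),'scene':cv2.imread('pics/scene0.png')}
win={'top':(424,196,465,245),'scene':(209,168,231,204)}
obs={}
for c in im:
    x0,y0,x1,y1=win[c]; m=np.zeros(im[c].shape[:2],np.uint8); m[y0:y1,x0:x1]=im[c][y0:y1,x0:x1].max(2)<65; obs[c]=m; print(c,m.sum())
def cost(p,s):
    J=0
    for c in im:
        m=np.zeros_like(obs[c])
        for q in model(*p,s):
            cv2.fillConvexPoly(m,cv2.convexHull((proj(c,q)*16).round().astype(np.int32)),1,shift=4)
        J+=1-(m&obs[c]).sum()/(m|obs[c]).sum()
    return J
from scipy.optimize import differential_evolution as DE
for s in (1,-1):
    r=DE(cost,[(.38,.48),(-.31,-.2),(.2,.8)],args=(s,),seed=1,maxiter=40,popsize=12); print(s,r.x,r.fun)
E
```

```text
top [ 0.62235617 -0.01558809  0.071     ] [0.44306495 0.02193791 0.071     ] [0.53271056 0.00317491 0.071     ] 0.18317626748081384 -0.20632351109156719
scene [0.4458084  0.02785546 0.071     ] [ 0.62491981 -0.00938154  0.071     ] [0.5353641  0.00923696 0.071     ] 0.18294122383038494 2.9366140084713708
top 567
scene 290Traceback (most recent call last):
  File "<stdin>", line 31, in <module>
    return fun(*args, **kwargs)
    ret = solver.solve()
    next(self)
    ~~~~^^^^^^
    energy = self.func(parameters)
    return self.f(x, *self.args)
           ~~~~~~^^^^^^^^^^^^^^^
  File "<stdin>", line 26, in cost
  File "h.py", line 16, in proj
    m,Rm,p=cam(c); q=(np.atleast_2d(P)-p)@Rm
           ~~~^^^
  File "h.py", line 9, in cam
    m=robot.camera_model(c); o=m['orientation']
ValueError: time passes only in moves, steps and waits
```

```bash
sed -i 's/^def cam(c)/import functools\n@functools.cache\ndef cam(c)/' h.py; cat > fit.py <<'E'
from h import *
from scipy.optimize import differential_evolution as DE
def model(x,y,yaw,s):
    bx=lambda x0,x1,pts:np.array([[xx*s,*p] for xx in (x0,x1) for p in pts])
    cyl=lambda r:[(r*np.cos(t),.0625+r*np.sin(t)) for t in np.linspace(0,2*np.pi,12)]
    parts=[bx(-.059,.059,cyl(.010)),bx(.031,.059,cyl(.014))]
    for k in (1,-1):
        parts.append(bx(-.018,.018,[(k*.029,.1175),(k*.025,.1175),(k*.012,.0625),(k*.005,.0625)]))
        parts.append(bx(-.018,.018,[(k*.002,.0145),(k*.012,.0625),(k*.010,.0145),(k*.002,.0625),(k*.014,0.),(k*.019,0.)]))
    return [R.from_euler('z',yaw).apply(p)+[x,y,0] for p in parts]
im={'top':cv2.imread('pics/top0.png'),'scene':cv2.imread('pics/scene0.png')}
win={'top':(424,196,465,245),'scene':(209,168,231,204)}
obs={}
for c in im:
    x0,y0,x1,y1=win[c]; m=np.zeros(im[c].shape[:2],np.uint8); m[y0:y1,x0:x1]=im[c][y0:y1,x0:x1].max(2)<65; obs[c]=m
def cost(p,s,cs=('top','scene')):
    J=0
    for c in cs:
        m=np.zeros_like(obs[c])
        for q in model(*p,s): cv2.fillConvexPoly(m,cv2.convexHull((proj(c,q)*16).round().astype(np.int32)),1,shift=4)
        J+=1-(m&obs[c]).sum()/(m|obs[c]).sum()
    return J
for s in (1,-1):
  for cs in (('top','scene'),('top',),('scene',)):
    r=DE(cost,[(.38,.48),(-.31,-.2),(.2,.8)],args=(s,cs),seed=1,maxiter=40,popsize=12); print(s,cs,r.x.round(4),round(r.fun,3))
E
time python3 fit.py; python3 -c "
from h import *
go(.43,-.258,.221,.5)"
```

```text
1 ('top', 'scene') [ 0.4333 -0.2579  0.439 ] 0.512
1 ('top',) [ 0.4333 -0.2557  0.4657] 0.219
1 ('scene',) [ 0.437  -0.2561  0.4315] 0.264
-1 ('top', 'scene') [ 0.4368 -0.2561  0.4284] 0.553
-1 ('top',) [ 0.4345 -0.2551  0.4024] 0.238
-1 ('scene',) [ 0.4373 -0.2564  0.4541] 0.303
dp [ 21.4 520.9  -4.6] rot [-0.001 -0.006 -0.605]
dp [ 21.4 520.9  -4.6] rot [-7.000e-03  1.000e-03  2.536e+00]
t 8.55 q6 1.981
real	0m11.184s
user	0m11.613s
sys	0m0.212s
```

```bash
python3 -c "
from h import *
go(.434,-.256,.2,.455)"; python3 -m jog '{"dp":[[19,520,20],[19,520,20],[19,520,20],[19,520,20],[19,520,20],[19,520,20],[19,520,20],[19,520,20],[19,520,20],[19,520,20],[19,520,20],[19,520,20]],"delta_rot":[[0,0,0],[0,0,0],[0,0,-0.1],[0,0,-0.2],[0,0,-0.3],[0,0,-0.4],[0,0,-0.5],[0,0,-0.56],[0,0,-0.56],[0,0,-0.56],[0,0,-0.56],[0,0,-0.56]],"gripper":[1,1,1,1,1,1,1,1,1,1,1,1]}';python3 -m jog '{"dp":[[0,0,0],[0,0,0]],"delta_rot":[[0,0,0],[0,0,0]],"gripper":[1,1]}'; python3 - <<'E'
from h import *
go(.434,-.256,.082,.455)
t=snap('top');s=snap('scene')
up=lambda im,x,y,w,h,k:cv2.resize(im[y:y+h,x:x+w],None,fx=k,fy=k,interpolation=cv2.INTER_CUBIC)
C=np.zeros((400,800,3),np.uint8)
C[:400,:400]=up(t,400,170,100,100,4); C[:400,400:]=up(s,170,110,100,100,4)
cv2.imwrite('pics/c3.png',C[:,:,::-1])
E
```

```text
dp [ 25.1 518.5  16.4] rot [-0.001 -0.006 -0.56 ]
dp [ 25.1 518.5  16.4] rot [-7.000e-03  1.000e-03  2.581e+00]
t 8.55 q6 1.981
time: 9.75
position: [0.4251, -0.2599, 0.1927]
tool_rot: [0.975, 0.223, -0.001, -0.001]
ft_force: [-0.0, 0.6, 0.5]
grip_width: 0.0867
grip_force: 0.0
time: 9.95
position: [0.4254, -0.2552, 0.1939]
tool_rot: [0.974, 0.226, -0.001, -0.002]
ft_force: [-1.2, 0.1, 0.6]
grip_width: 0.0868
grip_force: 0.0
dp [  7.5   4.9 111.9] rot [-0.004  0.001  0.001]
dp [  7.5   4.9 111.9] rot [-2.000e-03 -6.000e-03 -3.141e+00]
t 9.95 q6 0.348
```

View pics/c3.png

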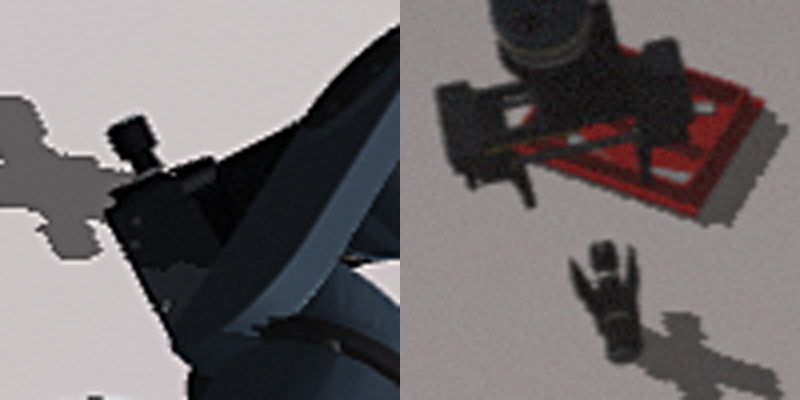

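The torch stands untouched, tails at about (572,262) and (632,250) in the scene crop. The fingers above it line up with the tails.

```bash
python3 -c "
from h import *
print(ray('scene',220.5,174,.1175))"; python3 -m jog '{"dp":[[8,5,20],[8,5,60],[8,5,60],[8,5,60]],"delta_rot":[[0,0,0],[0,0,0],[0,0,0],[0,0,0]],"gripper":[1,1,1,1]}'; python3 - <<'E'
from h import *
go(.434,-.256,.082,.455)
s=snap('scene');t=snap('top')
up=lambda im,x,y,w,h,k:cv2.resize(im[y:y+h,x:x+w],None,fx=k,fy=k,interpolation=cv2.INTER_CUBIC)
cv2.imwrite('pics/c4.png',np.hstack([up(s,180,130,80,80,5),up(t,400,170,80,80,5)])[:,:,::-1])
E
```

```text
[ 0.42735642 -0.25855988  0.1175    ]
time: 10.45
position: [0.4354, -0.257, 0.1351]
tool_rot: [0.974, 0.226, -0.001, -0.001]
ft_force: [0.5, -0.0, 0.1]
grip_width: 0.0871
grip_force: 0.0
dp [-0.7 -1.4 53.1] rot [-0.002  0.001  0.001]
dp [-0.7 -1.4 53.1] rot [-1.00e-03 -4.00e-03 -3.14e+00]
t 10.45 q6 0.36
```

View pics/c4.png

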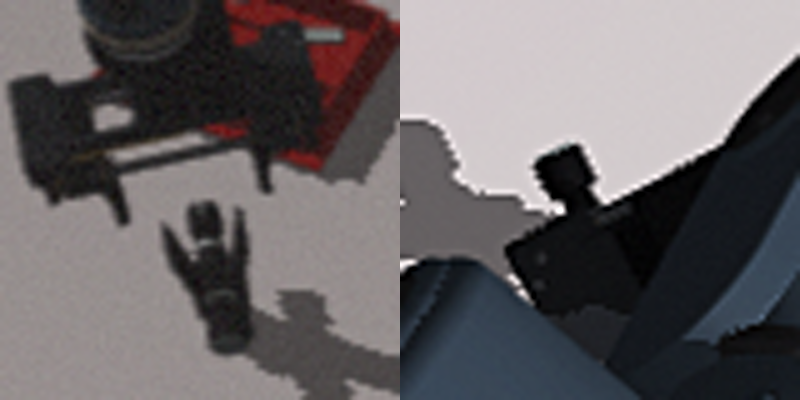

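Finger tips at crop (122,222) and (267,190) bracket the tails at (165,225) and (240,212), centred and aligned. Descend and squeeze gently; I expect about 10 N to open it, so I'll use 20 N.

```bash
python3 -m jog '{"dp":[[-1,-1,20],[-1,-1,40],[-1,-1,53],[-1,-1,53],[-1,-1,53],[-1,-1,53],[-1,-1,53],[-1,-1,53],[-1,-1,53],[-1,-1,53],[-1,-1,53],[-1,-1,53]],"delta_rot":[[0,0,0],[0,0,0],[0,0,0],[0,0,0],[0,0,0],[0,0,0],[0,0,0],[0,0,0],[0,0,0],[0,0,0],[0,0,0],[0,0,0]],"gripper":[1,1,1,1,-1,-1,-1,-1,-1,-1,-1,-1]}' 20; python3 -m jog '{"dp":[[0,0,0],[0,0,0],[0,0,0],[0,0,0]],"delta_rot":[[0,0,0],[0,0,0],[0,0,0],[0,0,0]],"gripper":[-1,-1,-1,-1]}' 20
```

```text
time: 11.75
position: [0.4341, -0.257, 0.0835]
tool_rot: [0.974, 0.225, -0.0, -0.001]
ft_force: [-1.4, 3.0, 13.0]
grip_width: 0.0358
grip_force: 20.4
time: 12.15
position: [0.4341, -0.257, 0.0835]
tool_rot: [0.974, 0.225, 0.0, -0.001]
ft_force: [-0.4, 2.8, 12.7]
grip_width: 0.0355
grip_force: 20.4
```

```bash
python3 -m jog '{"dp":[[0,0,-5],[0,0,-15],[0,0,-40],[0,0,-80],[0,0,-120],[0,0,-140],[0,0,-140]],"delta_rot":[[0,0,0],[0,0,0],[0,0,0],[0,0,0],[0,0,0],[0,0,0],[0,0,0]],"gripper":[-1,-1,-1,-1,-1,-1,-1]}' 25; python3 - <<'E'
from h import *
go(.534,.005,.224,-.206)
s=snap('scene');t=snap('top')
up=lambda im,x,y,w,h,k:cv2.resize(im[y:y+h,x:x+w],None,fx=k,fy=k,interpolation=cv2.INTER_CUBIC)
cv2.imwrite('pics/c5.png',np.hstack([up(s,180,90,80,100,5),up(t,400,170,80,100,5)])[:,:,::-1])
E
```

```text
time: 12.85
position: [0.4362, -0.2596, 0.2256]
tool_rot: [0.974, 0.225, 0.002, 0.003]
ft_force: [0.5, -0.4, -1.9]
grip_width: 0.0354
grip_force: 24.7
dp [ 204.1 -194.8    0.7] rot [ 0.007 -0.005  0.661]
dp [ 204.1 -194.8    0.7] rot [ 0.007  0.008 -2.481]
t 12.85 q6 0.359
```

View pics/c5.png

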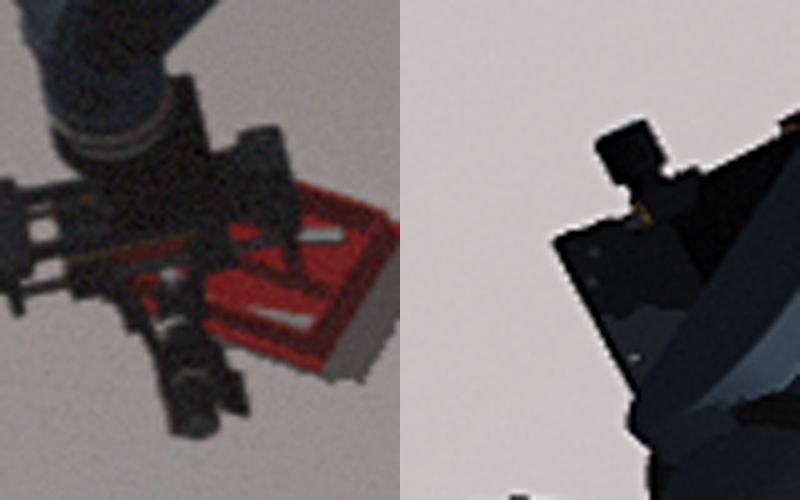

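The torch is held upright with its jaws spread (crop (165,400)–(240,400)). I carry it over the divider.

```bash
python3 -m jog '{"dp":[[35,-32,0],[70,-65,0],[105,-97,0],[140,-130,0],[175,-162,0],[204,-195,0],[204,-195,0],[204,-195,0],[204,-195,0],[204,-195,0],[204,-195,0]],"delta_rot":[[0,0,0.1],[0,0,0.2],[0,0,0.3],[0,0,0.4],[0,0,0.5],[0,0,0.6],[0,0,0.66],[0,0,0.66],[0,0,0.66],[0,0,0.66],[0,0,0.66]],"gripper":[-1,-1,-1,-1,-1,-1,-1,-1,-1,-1,-1]}' 25; python3 - <<'E'
from h import *
go(.534,.005,.114,-.206)
s=snap('scene');t=snap('top')
up=lambda im,x,y,w,h,k:cv2.resize(im[y:y+h,x:x+w],None,fx=k,fy=k,interpolation=cv2.INTER_CUBIC)
cv2.imwrite('pics/c6.png',np.hstack([up(s,240,150,100,120,4),up(t,300,130,90,120,4)])[:,:,::-1])
E
```

```text
time: 14.05
position: [0.5316, 0.0059, 0.2217]
tool_rot: [0.995, -0.103, -0.0, -0.0]
ft_force: [-0.2, -0.8, -0.3]
grip_width: 0.0353
grip_force: 24.7
dp [  2.6   0.4 107.7] rot [ 0.     0.001 -0.001]
dp [  2.6   0.4 107.7] rot [ 1.000e-03 -0.000e+00  3.141e+00]
t 14.05 q6 1.578
```

View pics/c6.png

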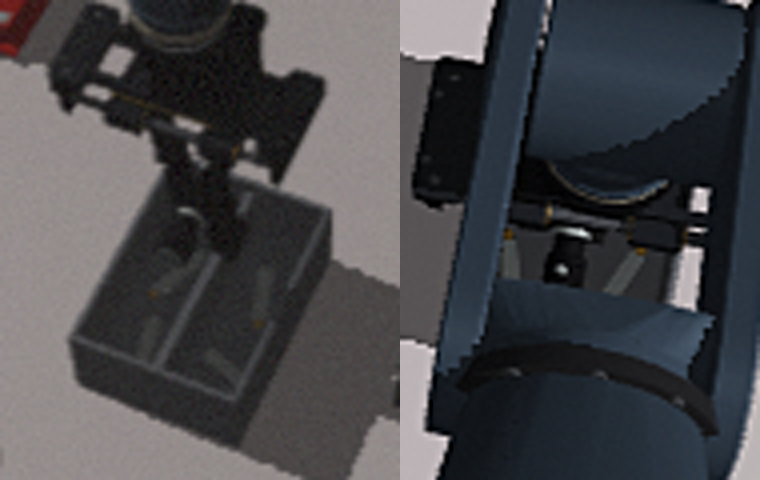

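The torch hangs over the divider, its axis in line with it and a jaw either side (scene crop (205,240)). That was my last picture, so I descend on force feedback.

```bash
python3 -m jog '{"dp":[[3,0,15],[3,0,30],[3,0,45],[3,0,55],[3,0,65],[3,0,65]],"delta_rot":[[0,0,0],[0,0,0],[0,0,0],[0,0,0],[0,0,0],[0,0,0]],"gripper":[-1,-1,-1,-1,-1,-1]}' 25; python3 -m jog '{"dp":[[0,0,8],[0,0,16],[0,0,24],[0,0,30],[0,0,36],[0,0,42],[0,0,42]],"delta_rot":[[0,0,0],[0,0,0],[0,0,0],[0,0,0],[0,0,0],[0,0,0],[0,0,0]],"gripper":[-1,-1,-1,-1,-1,-1,-1]}' 25
```

```text
time: 14.75
position: [0.534, 0.0063, 0.156]
tool_rot: [0.995, -0.103, -0.001, -0.0]
ft_force: [-0.8, -0.5, -2.3]
grip_width: 0.0357
grip_force: 24.7
time: 15.45
position: [0.5346, 0.005, 0.1142]
tool_rot: [0.995, -0.102, -0.0, 0.001]
ft_force: [-0.8, -6.4, -3.2]
grip_width: 0.0356
grip_force: 24.4
```

```bash
python3 -m jog '{"dp":[[0,1.5,0],[0,3,0],[0,3,0],[0,3,0]],"delta_rot":[[0,0,0],[0,0,0],[0,0,0],[0,0,0]],"gripper":[-1,-1,-1,-1]}' 25; python3 -m jog '{"dp":[[0,2,0],[0,2,0],[0,2,0]],"delta_rot":[[0,0,0],[0,0,0],[0,0,0]],"gripper":[-1,-1,-1]}' 25
```

```text
time: 15.85
position: [0.534, 0.004, 0.115]
tool_rot: [0.995, -0.103, -0.0, -0.0]
ft_force: [0.2, -0.4, -1.3]
grip_width: 0.0355
grip_force: 24.8
time: 16.15
position: [0.5339, 0.0015, 0.1152]
tool_rot: [0.995, -0.102, 0.0, -0.0]
ft_force: [-0.1, 0.3, -1.2]
grip_width: 0.0354
grip_force: 24.8
```

```bash
for i in 1 2 3; do python3 -m jog '{"dp":[[0,2,0],[0,2,0]],"delta_rot":[[0,0,0],[0,0,0]],"gripper":[-1,-1]}' 25 | grep -E "posi|ft"; done
```

```text
position: [0.5335, -0.0007, 0.1152]
ft_force: [-0.7, -0.7, -2.3]
position: [0.533, -0.0026, 0.1151]
ft_force: [0.0, -0.2, -2.5]
position: [0.5327, -0.0035, 0.115]
ft_force: [1.4, 4.3, -1.6]
```

```bash
python3 -m jog '{"dp":[[0,-3,0],[0,-5.5,0],[0,-5.5,0],[0,-5.5,0]],"delta_rot":[[0,0,0],[0,0,0],[0,0,0],[0,0,0]],"gripper":[-1,-1,-1,-1]}' 25; python3 -m jog '{"dp":[[0,0,0],[0,0,0],[0,0,0],[0,0,0],[0,0,0],[0,0,0]],"delta_rot":[[0,0,0],[0,0,0],[0,0,0],[0,0,0],[0,0,0],[0,0,0]],"gripper":[-0.2,-0.1,0.05,0.2,0.3,0.4]}' 25;  python3 -m jog '{"dp":[[0,0,0],[0,0,0],[0,0,0],[0,0,0],[0,0,0],[0,0,0],[0,0,0]],"delta_rot":[[0,0,0],[0,0,0],[0,0,0],[0,0,0],[0,0,0],[0,0,0],[0,0,0]],"gripper":[1,1,1,1,1,1,1]}' 25
```

```text
time: 17.15
position: [0.5338, 0.0008, 0.1152]
tool_rot: [0.995, -0.102, -0.0, 0.0]
ft_force: [-0.8, -1.4, -1.9]
grip_width: 0.0353
grip_force: 24.8
time: 17.75
position: [0.534, 0.0011, 0.1153]
tool_rot: [0.995, -0.102, 0.0, -0.0]
ft_force: [-0.1, 0.4, -0.5]
grip_width: 0.0574
grip_force: 0.5
time: 18.45
position: [0.5338, 0.0009, 0.1152]
tool_rot: [0.995, -0.102, -0.0, 0.0]
ft_force: [-0.2, 0.2, -0.1]
grip_width: 0.0873
grip_force: 0.0
```

```bash
python3 -m jog '{"dp":[[0,0,-20],[0,0,-50],[0,0,-90],[0,0,-120],[0,150,-120],[0,250,-120],[0,250,-120],[0,250,-120],[0,250,-120],[0,250,-120],[0,250,-120],[0,250,-120]],"delta_rot":[[0,0,0],[0,0,0],[0,0,0],[0,0,0],[0,0,0],[0,0,0],[0,0,0],[0,0,0],[0,0,0],[0,0,0],[0,0,0],[0,0,0]],"gripper":[1,1,1,1,1,1,1,1,1,1,1,1]}'
python3 - <<'E'
from h import *
for c in ('scene','top'):
    im=snap(c,c+'9.png')
    for n in ('torch','tray','mat'): print(c,n,[(np.round(d['rect']).astype(int).tolist(),round(d['score'],2)) for d in robot.search_frame(n,c)[:3]])
# predicted clipped torch at divider mid, hinge z .094
a=-.206; M=np.array([.5335,.002,0])
P=lambda x,y,z:M+[x*np.cos(a)-y*np.sin(a),x*np.sin(a)+y*np.cos(a),z]
for c in ('scene','top'):
    pts=[P(x,0,.094) for x in(-.059,.059)]+[P(x,y,.149) for x in (-.018,.018) for y in (-.027,.027)]
    print(c,proj(c,np.array(pts)).round(0).tolist())
t=cv2.imread('pics/top9.png'); g=t.max(2)[140:230,305:385]
for r in g[::3]: print(''.join('#' if v<35 else '+' if v<60 else '.' for v in r))
s=cv2.imread('pics/scene9.png').max(2)[170:265,250:330]; print()
for r in s[::3]: print(''.join('#' if v<28 else '+' if v<45 else '.' for v in r))
E
```

```text
time: 19.65
position: [0.4826, -0.2428, 0.2349]
tool_rot: [0.995, -0.102, -0.0, -0.001]
ft_force: [-0.1, 0.5, 1.2]
grip_width: 0.0868
grip_force: 0.0
scene torch [([279, 200, 298, 232], 0.61)]
scene tray [([342, 193, 395, 248], 0.83), ([217, 116, 264, 160], 0.74)]
scene mat [([337, 195, 396, 260], 0.67)]
top torch [([334, 161, 360, 209], 0.71)]
top tray [([225, 174, 282, 252], 0.91), ([336, 162, 354, 207], 0.23)]
top mat [([217, 175, 285, 256], 0.61)]
scene [[296.0, 202.0], [282.0, 230.0], [283.0, 200.0], [298.0, 205.0], [278.0, 209.0], [294.0, 214.0]]
top [[341.0, 205.0], [349.0, 162.0], [355.0, 190.0], [334.0, 186.0], [358.0, 176.0], [337.0, 172.0]]
................................................................................
................................................................................
.....................#++........................................................
.....................#+++++++++++####+..........................................
....................#+++++++++++++++++++++#+...+###++...........................
....................+++++++++++++++
[... 3882 characters left out ...]
.....+.+++.+.......++.+....+++++....................
..........+.....++.+.+..++.......++.+...+.............+++++.....................
...........++..+......+.+.+++.............+.........+++++.......................
..................+++.+...+..+++....+.+.+..........+.+++........................
........................++.++.+++...+++++++++++.++++++..........................
...............................+..++..+..+..+.++...+............................
.......................................+.+..++++.++.............................
...............................................++...............................
................................................................................
```

The detected torch boxes match the predicted clipped pose in both cameras, to about 2–3 px: upright and centred on the divider. The tray is on the mat.

```bash
python3 -c "
from rig import robot
print(robot.hand_in())"
```

```text
the job is handed in; nothing more can be done
None
```

I handed the job in at about 20 s of the 67 s: the tray is flat on the mat, about 8 mm off centre, and the torch is clipped upright near the middle of the divider with a jaw on each side; the hand-in gave no verdict, and I checked the torch from both cameras but did not re-measure the bucket, club or tube.

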